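# Pin the loader of a spring-loaded cup dispenser

### The arm

A 6-joint arm with a two-finger parallel gripper is mounted at the origin on the work surface. World frame = base frame: x ahead of the robot, y to its left, z up, the work surface at z = 0. Lengths are in mm, angles in rad, forces in N, time in s.
With the tool pointing down it reaches from about 250 to 850 mm from the base axis. Payload 12.5 kg.
Tool frame: the origin (TCP) lies on the mounting face of the last link; the fingertips stand 186 mm ahead of it and the grasp point (between the pads) lies ahead of it (hold_point_z is the z of the grasp point in the tool frame, in mm); z points along the fingers, y is the direction in which the jaws open and shut (so a half turn about z gives the same grasp; the last joint's range is limited). The gripper opens to 93 mm and grips with 3 to 60 N. Pads are 15 mm wide; open, the fingers measure 128 mm over their backs; the gripper's body (75 mm by 188 mm) begins 65 mm behind the grasp point.
Start: joints at [-1.275, 0.351, 1.652, -0, 1.139, -0.085], TCP at [204.433, -510.581, 404.733] pointing down, gripper open.
Joint ranges: [-2.75, 2.75], [-0.79, 2.1], [0.01, 2.65], [-1.57, 4.71], [0.07, 3.14], [-2.87, 2.87]. Speed limits (rad/s): [2.22, 2.22, 2.79, 3.14, 3.14, 3.14].

### API

Orientations are given as a unit quaternion [w, x, y, z].
In Python, from bench import * gives the robot as it stands.
- The arm moves only by the tool play_rows, never from a script. Its argument "moves" is one flat list of numbers, 5 for each row, row after row: the shift along the tool's x, y, z in m, then the turn about the tool's z in rad, then the gripper's target within -1 to 1 (shut at 1, half-way at 0, fully open at -1). In form: [tx, ty, tz, roll, hand, tx, ty, tz, roll, hand, ...]. A call has 1 to 10 rows; each row is the pose to reach, as a shift and turn from the pose commanded when the call began, along the tool's axes at that moment; what a row does not reach only later rows make up. A row lasts 1/12 s, in which the tool goes at most 41.7 mm and 7.16 degrees, less where a joint would pass 70% of its speed; a pose out of reach is approached as far as the arm can. A call with a gripper value outside its range is refused whole. The fingers move at their own pace and stop on an object; the grip force is fixed at half the most. Time passes only in rows, so rows that repeat a pose let the fingers close. It gives the time, the measured TCP pose, the force and the opening at its end, in the units of the state.
- read_state(): the state, without advancing time (a new reading comes with each control period).
- snapshot(name): name is "scene" or "top" or "wrist"; returns the picture (384x512x3 uint8, red, green, blue); there is no depth.
- get_calibration(name): a dict with "intrinsics" (3x3 intrinsics, pixels), "dist_coeffs" ([k1, k2, p1, p2, k3] as OpenCV has them; the pictures are not rectified), "R" (3x3) and "t" (3): a world point X has camera coordinates R X + t. Camera axes: x right, y down, z forward; pixel columns grow to the right and rows downward; lengths in mm; the calibration is good to about 2 mm. A picture is of the moment at which its call begins: read the wrist's pose just before it. get_calibration takes no time and is no camera call; for the wrist camera it gives the pose at the moment of the call.
- sign_off(): hands the job in, once; it reports no verdict.
Trained networks look in the newest picture that a camera, given by its name, has taken for a name from the list of things; names that differ only in an ending like _2 or _b are one class to them, and where a whole thing is asked for, a point or a joint stands for the part that bears it (a point fixed in the world has none). Each returns a list of dicts, best first, with "p" (0 to 1); they miss things now and then, are a little off and sometimes report something else, mostly with a low value. They report only what shows in the picture. A call takes as long as a camera call.
- outline_of(camera, name): "mask" (384x512 bool, what is visible of it) and "position" ([column, row] as shares, 0 to 1, of the picture: columns of its width, rows of its height, amid what is visible of it).
- mark_of(camera, name): "position" ([column, row] as shares, 0 to 1, of the picture: columns of its width, rows of its height: a listed point, or the origin of a listed thing).
The state is a dict: "time_s": time; "joints": joint angles; "qd": joint speeds; "joint_torque": joint torques, N m; "position": TCP position; "tool_rot": TCP orientation; "ft_force": force on the tool from outside, world axes, zero at the start; "wrist_torque": the same for the moment, N m; "grip_width": opening from 0.0 (shut) to 1.0 (fully open).
Only numpy, scipy, OpenCV 4.12 (cv2) and the standard library are available. Lean on these libraries where they do the work, as an engineer would, in place of code of your own. Each camera call takes 0.05 s, during which the arm holds its last target. There are 200 camera calls.

### The job

The cup dispenser has just been refilled: push its blue loader all the way in against its spring, then take the red-handled locking pin from the bamboo tray, find the hole of the sliding brass keeper plate with it, draw the keeper into line with the loader's tongue and the roof, push the pin down through all three until its collar sits flush on the keeper, and let go of it. Feel your way and never force the pin or the loader: a firm push of about 20 N is plenty. Leave the teapot, pitcher and cups where they stand.

Things in the scene. Friction and masses are not known exactly. Their poses are not given: they have to be found in the camera images.
- dispenser: cup dispenser fixed to the counter: steel and clear trough of cups, x -30 to 170, 98 high. Origin on the counter right under the roof's pin hole; x along the trough, the way the loader is pushed in; z up. Over the origin a steel guide 58 x 126 (x, y) bridges the loader's blue tongue; in it slides a brass keeper plate, its ends under steel guards (|y| 25 to 63, tops at 122)
- pin_seat (a point): point on the roof hole's axis 118 above the counter (the keeper's top), where the pin's collar must end up; axes as the dispenser's. Stack from above, heights: keeper 112-118, tongue 101-109, roof 90-98, then free. Keeper hole 11.5 wide, roof hole 12. The keeper's hole lies up to 17 off this axis along y, either way: see or feel for it. It slides with 3 N of friction and stays where left
- loader (a joint): how far (m) the loader stands out along the dispenser's -x: 0 = tongue's hole (12.5 wide) in line with the roof's; stops at -0.002 and 0.036. Starts 0.018 to 0.034. Spring 200 N/m, friction 3 N: about 8 N pushes it to the inner stop. Let go, it creeps out to about 0.0025 and stays; the pin's tapered nose must draw it back in line, which takes 3 to 15 N downward; the pin then drags
- loader_face (a point): centre of the area to push on the loader's outer face, 75 above the counter; moves with the loader, 47 out from the holes along the dispenser's -x when the joint reads 0. The face is an upright blue plate 86 wide, 13 to 111 above the counter; push it along the dispenser's +x
- tray: bamboo tray 160 x 120, rim 18 high, fixed to the counter, origin at the centre of its underside. In its middle stands a wooden block 44 x 44, top 56 above the counter, with an upright 12 mm bore in which the pin stands loosely
- pin: locking pin, about 50 g, standing upright, collar on the tray's block. Origin at the nose's tip, z up along the pin. Shaft 10 in diameter, its lowest 8 a cone narrowing to 6 at the tip; collar 24 in diameter, 45 to 49 above the tip; above it a square red grip 16 x 16 (faces along the pin's x and y), 49 to 83 above the tip
- pin_collar (a point): centre of the underside of the pin's collar, 45 above the tip
- pitcher: grey plastic pitcher, 190 high, about 104 across, with a handle; loose bystander; origin under its centre
- teapot: glass teapot, 117 high, 116 across, spout and handle along its x to 99 out; loose bystander; origin under its centre
- cup_far: stainless cup, 70 across, 80 high; loose bystander; origin under its centre
- cup_near: stainless cup like the other; loose bystander; origin under its centre

How it is judged:
By the outcome, as a careful person would: the job done as asked, in the order asked, and still so for the second after the job is handed in, with the robot touching nothing.
It also fails if it takes over 72 s, if anything falls off the work surface, if the arm or the gripper's body presses on something with over 40 N, if the wrist force passes 120 N, or if a joint passes its speed limit or range.

## Working session

There is one attempt and no reset: what is moved stays moved. The work goes in short steps, Python scripts to look and compute and a tool call to move; the robot and the scene stay as the last step left them, time stands still between calls to the robot, and variables do not carry over. Pictures are saved under pics/ and viewed, about 8 in all and at most 12, crops included, and the job is handed in when it is done.

Besides the shell and the picture viewer there is one more tool, called after "Emit:" as name(argument=value, ...) on one line, values as JSON. play_rows: Moves the arm, as the interface text tells. Its arguments: {"type":"object","properties":{"moves":{"type":"array","items":{"type":"number"}}},"required":["moves"]}

```bash
ls; mkdir -p pics
cat > h.py <<'E'
from bench import *
import numpy as np, cv2
def save(img,n): cv2.imwrite(f'pics/{n}.png',img[:,:,::-1])
def ray(cam,px,cal=None):
    c=cal or get_calibration(cam); K=np.array(c['intrinsics']);d=np.array(c['dist_coeffs']);R=np.array(c['R']);t=np.array(c['t'])
    u=cv2.undistortPoints(np.array([[px]],float),K,d)[0,0]
    return -R.T@t, R.T@np.array([u[0],u[1],1.])
def atz(cam,px,z,cal=None):
    o,v=ray(cam,px,cal); return o+v*(z-o[2])/v[2]
def proj(cam,X,cal=None):
    c=cal or get_calibration(cam);K=np.array(c['intrinsics']);d=np.array(c['dist_coeffs'])
    return cv2.projectPoints(np.array(X,float).reshape(-1,1,3),cv2.Rodrigues(np.array(c['R']))[0],np.array(c['t'],float),K,d)[0][:,0]
def tri(rs):
    A=np.zeros((3,3));b=np.zeros(3)
    for o,v in rs:
        v=v/np.linalg.norm(v);P=np.eye(3)-np.outer(v,v);A+=P;b+=P@o
    return np.linalg.solve(A,b)
W=np.array([512,384])
E
python3 - <<'E'
from h import *
s=read_state();print({k:np.round(v,3) for k,v in s.items()})
import bench
print([k for k in dir(bench) if not k.startswith('_')])
try: print(hold_point_z)
except Exception as e: print(e)
a=snapshot('scene');b=snapshot('top')
save(np.hstack([cv2.resize(a,(400,300)),cv2.resize(b,(400,300))]),'a0'); save(cv2.resize(b,(800,600)),'top0')
for n in ['pin_seat','loader_face','dispenser','pin_collar','pin','tray','pitcher','teapot','cup_far','cup_near','loader']:
    R={}
    for c in ['scene','top']:
        m=mark_of(c,n)
        R[c]=[(np.round(np.array(x['position'])*W,1),round(x['p'],2)) for x in m[:2]]
    print(n,R)
    if all(R.values()): print('   tri',np.round(tri([ray(c,R[c][0][0]) for c in R]),1))
E
```

```text
pics
{'time_s': np.float64(0.0), 'joints': array([-1.275,  0.351,  1.652,  0.   ,  1.139, -0.085]), 'qd': array([-0.   ,  0.   ,  0.001,  0.   , -0.001,  0.001]), 'joint_torque': array([ 4.0000e-03, -4.9732e+01, -2.8526e+01,  7.0000e-02,  2.6000e-02,
       -0.0000e+00]), 'position': array([ 204.4  , -510.467,  404.217]), 'tool_rot': array([-0.001,  0.982,  0.189, -0.   ]), 'ft_force': array([0.165, 1.278, 0.953]), 'wrist_torque': array([0.052, 0.015, 0.008]), 'grip_width': np.float64(0.999)}
['PlanningError', 'get_calibration', 'hold_point_z', 'mark_of', 'outline_of', 'read_state', 'sign_off', 'snapshot']
167.3
pin_seat {'scene': [(array([189.7, 163.1]), 0.88), (array([259.6, 246.8]), 0.53)], 'top': [(array([329.2, 212.2]), 0.86), (array([190.2, 200.1]), 0.34)]}
   tri [ 556.6 -209.1  127.2]
loader_face {'scene': [(array([189.1, 156.6]), 0.63)], 'top': [(array([330.2, 241.5]), 0.8), (array([385. , 181.5]), 0.61)]}
   tri [ 475.6 -228.4   62.9]
dispenser {'scene': [(array([195.1, 189.6]), 0.61)], 'top': [(array([318.7, 217.4]), 0.57)]}
   tri [ 553.9 -207.8   -1.5]
pin_collar {'scene
[... 355 characters left out ...]
  -4.1]
pitcher {'scene': [(array([108.5, 214.8]), 0.94)], 'top': [(array([384.9, 183.2]), 0.58)]}
   tri [ 664.6 -440.6    1.5]
teapot {'scene': [(array([393.7, 232. ]), 0.78)], 'top': [(array([126.7, 187.7]), 0.88)]}
   tri [658.  406.6 -24. ]
cup_far {'scene': [(array([258.6, 245.9]), 0.62)], 'top': [(array([251.2, 158.3]), 0.72)]}
   tri [746.8   3.4  11.3]
cup_near {'scene': [(array([259.4, 176.6]), 0.63)], 'top': [(array([256.9, 232. ]), 0.77), (array([388.2, 182. ]), 0.72)]}
   tri [508.7  -9.2  20.7]Traceback (most recent call last):
  File "<stdin>", line 12, in <module>
ValueError: it knows: cup_far, cup_near, dispenser, loader_face, pin, pin_collar, pin_seat, pitcher, teapot, tray
```

View pics/top0.png

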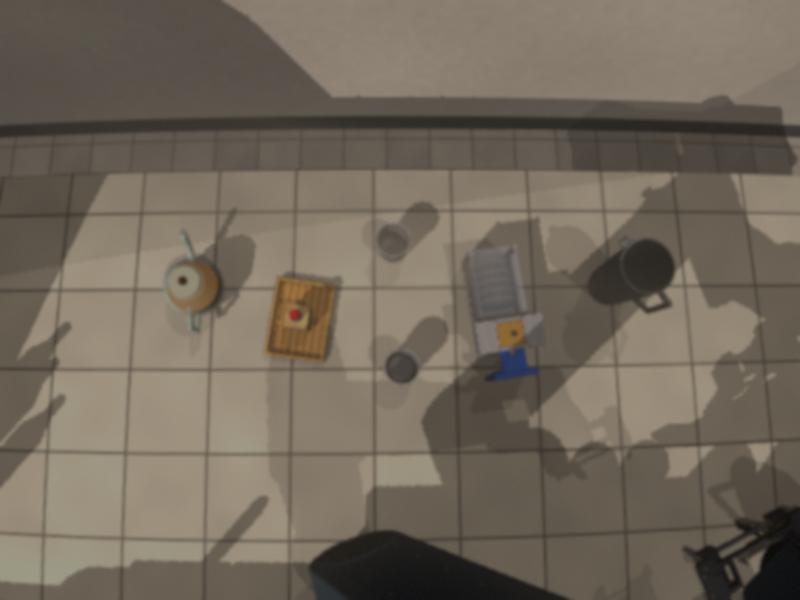

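View pics/a0.png

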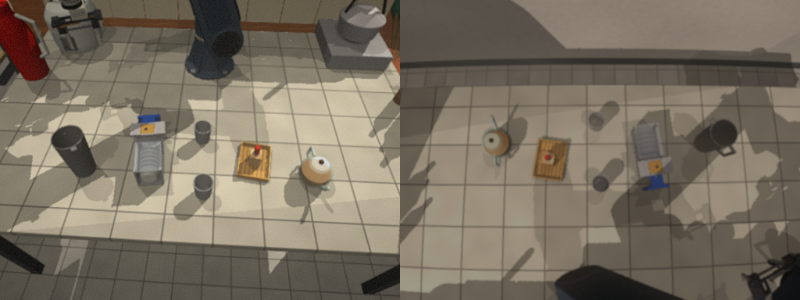

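```bash
cat >> h.py <<'E'
def q2R(q):
    from scipy.spatial.transform import Rotation as Ro
    return Ro.from_quat([q[1],q[2],q[3],q[0]]).as_matrix()
def tip(s=None):
    s=s or read_state(); return np.array(s['position'])+q2R(s['tool_rot'])@[0,0,hold_point_z]
def shift(world): return np.round(q2R(read_state()['tool_rot']).T@np.array(world)/1000,4)
def st():
    s=read_state();R=q2R(s['tool_rot']);print('t',round(s['time_s'],2),'pos',np.round(s['position'],1),'yaw tool x',round(np.degrees(np.arctan2(R[1,0],R[0,0])),2),'zax',np.round(R[:,2],3),'F',np.round(s['ft_force'],1),'w',round(s['grip_width'],3),'tip',np.round(tip(s),1))
E
python3 - <<'E'
from h import *
st()
s=read_state();c=get_calibration('wrist');R=np.array(c['R']);o=-R.T@np.array(c['t']);T=q2R(s['tool_rot'])
print('cam in tool',T.T@(o-s['position']),'\naxes in tool',np.round(T.T@R.T,3)); print(c['intrinsics'])
print(shift([480-204,-222+510,40]))
E
```

```text
t 1.1 pos [ 204.4 -510.6  404.7] yaw tool x 21.82 zax [-0. -0. -1.] F [-0.2 -0.5  0.3] w 0.995 tip [ 204.4 -510.6  237.4]
cam in tool [78.74856155 -0.4575003  18.89601755] 
axes in tool [[-0.001 -0.958 -0.288]
 [ 1.    -0.001 -0.001]
 [ 0.001 -0.288  0.958]]
[[273.08740045   0.         253.07716976]
 [  0.         273.08740045 193.41493433]
 [  0.           0.           1.        ]]
[ 0.3633 -0.1648 -0.04  ]
```

Emit:
play_rows(moves=[0.09, -0.04, 0, 0.1, 1, 0.18, -0.08, 0, 0.2, 1, 0.27, -0.12, 0, 0.2, 1, 0.33, -0.15, 0, 0.2, 1, 0.363, -0.165, 0, 0.2, 1, 0.363, -0.165, 0, 0.2, 1, 0.363, -0.165, 0, 0.2, 1, 0.363, -0.165, 0, 0.2, 1, 0.363, -0.165, 0, 0.2, 1, 0.363, -0.165, 0, 0.2, 1])

```text
time_s: 1.93
position: [482.1, -219.6, 404.9]
tool_rot: [-0.0, 0.996, 0.091, 0.0]
ft_force: [0.3, 0.1, -0.4]
grip_width: 0.332
```

Emit:
play_rows(moves=[0, 0, 0, 0, 1, 0, 0, 0, 0, 1, 0, 0, 0, 0, 1])

```text
time_s: 2.18
position: [479.8, -222.8, 404.7]
tool_rot: [0.0, 0.996, 0.09, -0.0]
ft_force: [0.2, -0.8, 0.5]
grip_width: 0.114
```

Run:
```python
from h import *
st()
c=get_calibration('wrist');a=snapshot('wrist');save(cv2.resize(a,(800,600)),'w1')
for n,z in [('pin_seat',118),('loader_face',75),('dispenser',0)]:
    for x in mark_of('wrist',n)[:2]: 
        p=np.array(x['position'])*W; print(n,round(x['p'],2),np.round(p,1),np.round(atz('wrist',p,z,c),1))
```

```text
t 2.18 pos [ 479.8 -222.8  404.7] yaw tool x 10.36 zax [-0. -0. -1.] F [ 0.2 -0.8  0.5] w 0.114 tip [ 479.8 -222.8  237.4]
pin_seat 0.85 [253.3 116.7] [ 552.2 -209.3  118. ]
pin_seat 0.24 [103.2 127.7] [516.6 -70.3 118. ]
loader_face 0.27 [100.7 130.2] [506.8 -45.5  75. ]
dispenser 0.58 [254.4 116. ] [ 551.2 -211.     0. ]
```

View pics/w1.png

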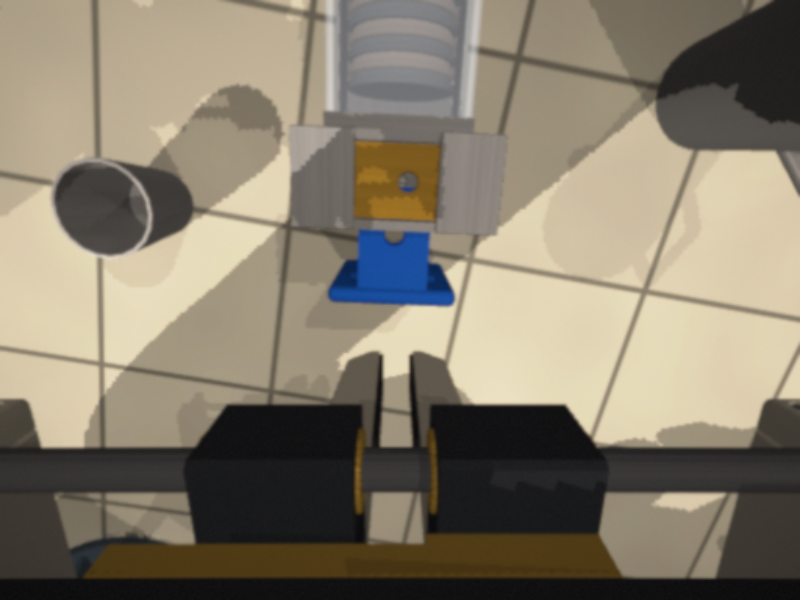

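Wrist view: keeper hole at about (407,181)/800, guard rectangle corners about (290,125),(507,135),(498,235),(289,227), and the blue loader's top edge at about (330–453, 295). I'll fit the dispenser pose from these.

Run:
```python
from h import *
c=get_calibration('wrist');k=.64
P=lambda u,v,z: atz('wrist',(u*k,v*k),z,c)
C=[P(290,125,122),P(507,135,122),P(498,235,122),P(289,227,122)]
print(np.round(C,1))
# order: +x+y, +x-y, -x-y, -x+y
M=np.array([[29,63],[29,-63],[-29,-63],[-29,63]],float); D=np.array(C)[:,:2]
from scipy.optimize import least_squares
f=lambda p:(D-(M@np.array([[np.cos(p[2]),np.sin(p[2])],[-np.sin(p[2]),np.cos(p[2])]])+p[:2])).ravel()
r=least_squares(f,[555,-210,.15]);print(r.x,np.degrees(r.x[2]),np.round(r.fun,1))
print('keeper hole',P(407,181,118))
e=np.array([np.cos(r.x[2]),np.sin(r.x[2])]);n=np.array([-e[1],e[0]])
for nm,p in [('hole',P(407,181,118)),('faceL',P(330,290,111)),('faceR',P(453,297,111)),('tonguehole',P(395,234,109)),('keepL',P(355,180,122)),('keepR',P(440,182,122))]:
    d=p[:2]-r.x[:2];print(nm,np.round(p,1),'along',round(d@e,1),'lat',round(d@n,1))
```

```text
[[ 572.5 -144.6  122. ]
 [ 589.4 -268.4  122. ]
 [ 532.6 -277.4  122. ]
 [ 514.6 -150.1  122. ]]
[ 5.52287236e+02 -2.10117795e+02  1.35915174e-01] 7.787365845469515 [ 0.1 -0.8 -0.2  0.2  0.5 -0.9 -0.4  1.5]
keeper hole [ 554.0795869  -216.42057818  118.        ]
hole [ 554.1 -216.4  118. ] along 0.9 lat -6.5
faceL [ 476.2 -179.   111. ] along -71.2 lat 41.1
faceR [ 486.  -260.8  111. ] along -72.5 lat -41.2
tonguehole [ 520.2 -215.1  109. ] along -32.4 lat -0.6
keepL [ 549.2 -185.8  122. ] along 0.2 lat 24.5
keepR [ 557.  -235.7  122. ] along 1.2 lat -26.0
```

Emit:
play_rows(moves=[-0.03, -0.004, 0.03, 0.02, 1, -0.036, -0.004, 0.065, 0.045, 1, -0.036, -0.004, 0.1, 0.045, 1, -0.036, -0.004, 0.13, 0.045, 1, -0.036, -0.004, 0.15, 0.045, 1, -0.036, -0.004, 0.159, 0.045, 1, -0.036, -0.004, 0.159, 0.045, 1, -0.036, -0.004, 0.159, 0.045, 1])

```text
time_s: 3.05
position: [444.1, -225.5, 246.4]
tool_rot: [0.0, 0.998, 0.068, 0.0]
ft_force: [0.2, -0.4, 0.7]
grip_width: 0.008
```

Emit:
play_rows(moves=[0.008, 0, 0, 0, 1, 0.016, 0, 0, 0, 1, 0.024, 0, 0, 0, 1, 0.03, 0, 0, 0, 1, 0.036, 0, 0, 0, 1, 0.04, 0, 0, 0, 1, 0.042, 0, 0, 0, 1, 0.044, 0, 0, 0, 1, 0.044, 0, 0, 0, 1])

```text
time_s: 3.8
position: [487.7, -219.0, 245.7]
tool_rot: [-0.0, 0.998, 0.068, 0.0]
ft_force: [-0.8, 0.1, 1.0]
grip_width: 0.004
```

```bash
python3 -c "
from h import *
st()"
```

```text
t 3.8 pos [ 487.7 -219.   245.7] yaw tool x 7.78 zax [ 0.  0. -1.] F [-0.8  0.1  1. ] w 0.004 tip [ 487.7 -219.    78.4]
```

Emit:
play_rows(moves=[0.002, 0, 0, 0, 1, 0.004, 0, 0, 0, 1, 0.006, 0, 0, 0, 1, 0.008, 0, 0, 0, 1])

```text
time_s: 4.13
position: [495.3, -218.0, 245.6]
tool_rot: [-0.0, 0.998, 0.068, -0.001]
ft_force: [-6.2, -1.5, 3.5]
grip_width: 0.004
```

Run:
```python
from h import *
st()
a=snapshot('wrist');save(cv2.resize(a,(800,600)),'w2')
```

```text
t 4.13 pos [ 495.3 -218.   245.6] yaw tool x 7.78 zax [-0.001  0.    -1.   ] F [-6.2 -1.5  3.5] w 0.004 tip [ 495.1 -217.9   78.3]
```

View pics/w2.png

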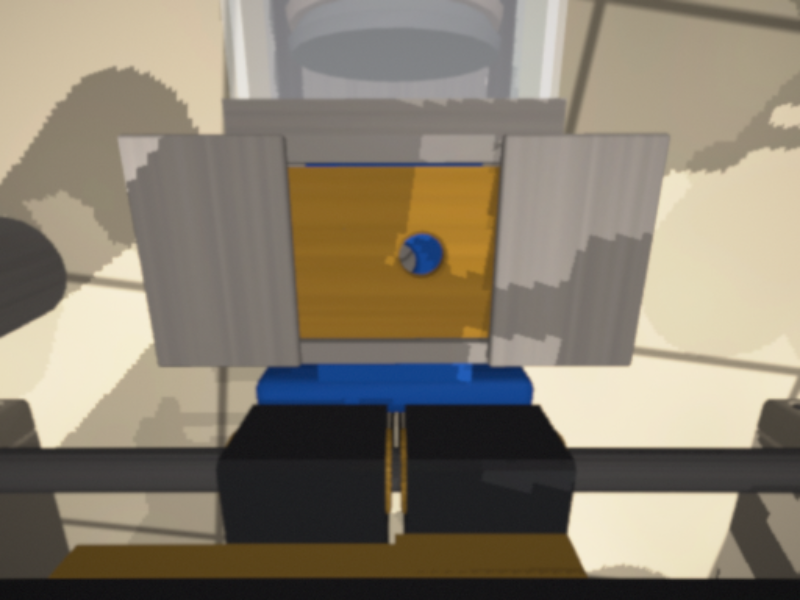

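Loader nearly in; keeper hole at (421,255), guards' corners (118,135),(669,134),(632,366),(160,366). Refitting the pose from this closer view.

```bash
cat > fit.py <<'E'
from h import *
from scipy.optimize import least_squares
def fit(C4,extra,k=.64):
    c=get_calibration('wrist');P=lambda u,v,z: atz('wrist',(u*k,v*k),z,c)
    M=np.array([[29,63],[29,-63],[-29,-63],[-29,63]],float); D=np.array([P(u,v,122) for u,v in C4])[:,:2]
    f=lambda p:(D-(M@np.array([[np.cos(p[2]),np.sin(p[2])],[-np.sin(p[2]),np.cos(p[2])]])+p[:2])).ravel()
    r=least_squares(f,[555,-210,.15]);print('pose',np.round(r.x[:2],1),np.degrees(r.x[2]),np.round(r.fun,1))
    e=np.array([np.cos(r.x[2]),np.sin(r.x[2])]);n=np.array([-e[1],e[0]])
    for nm,u,v,z in extra:
        p=P(u,v,z);d=p[:2]-r.x[:2];print(nm,np.round(p,1),'along',round(d@e,1),'lat',round(d@n,1))
if __name__=='__main__':
    fit([(118,135),(669,134),(632,366),(160,366)],[('hole',421,255,118),('inL',292,250,122),('inR',497,250,122),('gapTopL',285,135,122),('gapTopR',506,135,122),('face?',395,405,111)])
E
python3 fit.py
```

```text
pose [ 553.1 -209.6] 7.875242649830984 [-0.   0.1 -0.2  0.3  0.  -0.4  0.2 -0. ]
hole [ 554.4 -216.2  118. ] along 0.4 lat -6.8
inL [ 552.1 -184.1  122. ] along 2.5 lat 25.3
inR [ 558.9 -234.3  122. ] along 2.3 lat -25.3
gapTopL [ 578.4 -180.8  122. ] along 29.0 lat 25.0
gapTopR [ 585.1 -230.9  122. ] along 28.8 lat -25.6
face? [ 506.4 -215.9  111. ] along -47.2 lat 0.1
```

Emit:
play_rows(moves=[0.001, 0, 0, 0, 1, 0.002, 0, 0, 0, 1, 0.003, 0, 0, 0, 1])

```text
time_s: 4.43
position: [498.2, -217.6, 245.6]
tool_rot: [-0.0, 0.998, 0.068, -0.001]
ft_force: [-7.4, -0.2, 4.4]
grip_width: 0.008
```

Emit:
play_rows(moves=[0.001, 0, 0, 0, 1, 0.002, 0, 0, 0, 1, 0.003, 0, 0, 0, 1])

```text
time_s: 4.68
position: [501.1, -217.2, 245.6]
tool_rot: [-0.0, 0.998, 0.068, -0.001]
ft_force: [-7.7, -2.1, 4.6]
grip_width: 0.004
```

Emit:
play_rows(moves=[0.001, 0, 0, 0, 1, 0.0015, 0, 0, 0, 1, 0.002, 0, 0, 0, 1])

```text
time_s: 4.93
position: [502.0, -217.2, 245.6]
tool_rot: [-0.001, 0.998, 0.068, -0.003]
ft_force: [-23.2, -5.7, 15.5]
grip_width: 0.003
```

Emit:
play_rows(moves=[0.0005, 0, 0, 0, 1, 0.001, 0, 0, 0, 1, 0.0015, 0, 0, 0, 1])

```text
time_s: 5.18
position: [502.5, -217.2, 245.6]
tool_rot: [-0.001, 0.998, 0.068, -0.004]
ft_force: [-33.4, -7.9, 21.4]
grip_width: 0.007
```

Emit:
play_rows(moves=[-0.005, 0, 0, 0, 1, -0.015, 0, 0, 0, 1, -0.03, 0, -0.01, 0, 1, -0.03, 0, -0.05, 0, 1, -0.03, 0, -0.09, 0, 0.2, -0.02, -0.03, -0.13, 0, -0.5, 0, -0.07, -0.15, 0, -0.5, 0.02, -0.11, -0.15, 0, -0.5, 0.03, -0.15, -0.15, 0, -0.5, 0.04, -0.19, -0.15, 0, -0.5])

```text
time_s: 6.02
position: [516.9, -37.2, 396.4]
tool_rot: [0.0, 0.998, 0.068, 0.001]
ft_force: [1.0, -0.1, -0.1]
grip_width: 0.385
```

Emit:
play_rows(moves=[0.01, -0.04, 0, 0, -0.5, 0.02, -0.08, 0, 0, -0.5, 0.03, -0.12, 0, 0, -0.5, 0.04, -0.16, 0, 0, -0.5, 0.045, -0.19, 0, 0, -0.5, 0.05, -0.205, 0, 0, -0.5, 0.05, -0.205, 0, 0, -0.5, 0.05, -0.205, 0, 0, -0.5, 0.05, -0.205, 0, 0, -0.5])

```text
time_s: 6.77
position: [538.5, 170.1, 395.4]
tool_rot: [0.0, 0.998, 0.068, -0.0]
ft_force: [0.2, -0.4, -0.8]
grip_width: 0.752
```

Run:
```python
from h import *
st()
c=get_calibration('wrist');a=snapshot('wrist');save(cv2.resize(a,(800,600)),'w3')
for n,z in [('pin_collar',56),('pin',11),('tray',0)]:
    for x in mark_of('wrist',n)[:2]: 
        p=np.array(x['position'])*W; print(n,round(x['p'],2),np.round(p/.64,1),np.round(atz('wrist',p,z,c),1))
```

```text
t 6.77 pos [538.5 170.1 395.4] yaw tool x 7.76 zax [-0. -0. -1.] F [ 0.2 -0.4 -0.8] w 0.752 tip [538.4 170.1 228.1]
pin_collar 0.8 [377.7 198.4] [597.6 191.7  56. ]
pin 0.55 [379.4 199.1] [594.6 191.8  11. ]
tray 0.71 [376.9 188.6] [602.3 195.3   0. ]
tray 0.59 [376.2 203.1] [590.2 194.3   0. ]
```

View pics/w3.png

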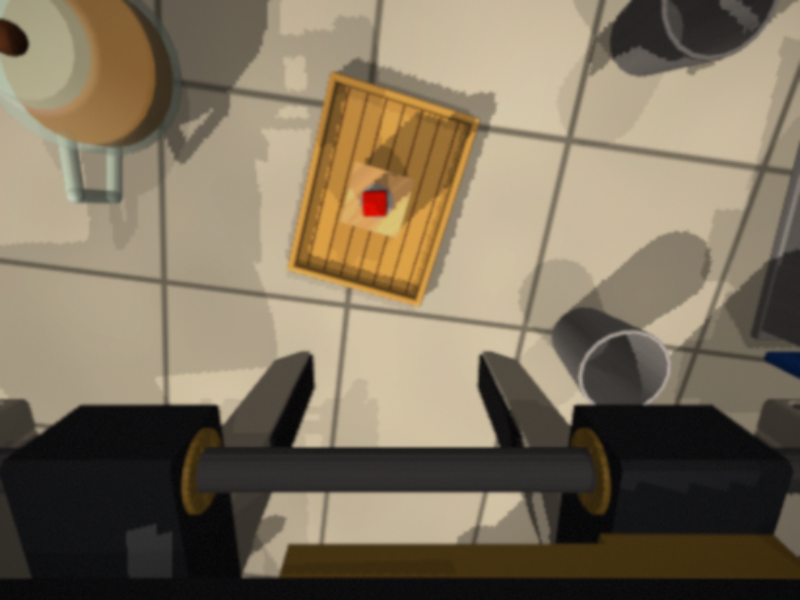

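Picture shows the red grip at (375,204)/800 on the block, roughly square to the tool; tray is yawed about 14° from it. I'll measure the grip's position and yaw from its red blob.

Run:
```python
from h import *
c=get_calibration('wrist');a=cv2.imread('pics/w3.png').astype(int)
m=((a[:,:,2]>120)&(a[:,:,1]<60)&(a[:,:,0]<60)).astype(np.uint8);m[:, :300]=0
ys,xs=np.nonzero(m);print(xs.min(),xs.max(),ys.min(),ys.max(),len(xs))
crop=a[170:240,340:410].astype(np.uint8);cv2.imwrite('pics/c3.png',cv2.resize(crop,(560,560),interpolation=cv2.INTER_CUBIC))
cs,_=cv2.findContours(m,cv2.RETR_EXTERNAL,cv2.CHAIN_APPROX_NONE);q=max(cs,key=cv2.contourArea)[:,0,:]
w=np.array([atz('wrist',p*.64,94,c)[:2] for p in q],np.float32);print(cv2.minAreaRect(w))
print(atz('wrist',np.array([375,204])*.64,94,c))
```

```text
363 386 192 215 544
((596.5396118164062, 191.87535095214844), (14.516881942749023, 14.947650909423828), 7.650586128234863)
[596.324588   191.52458105  94.        ]
```

View pics/c3.png

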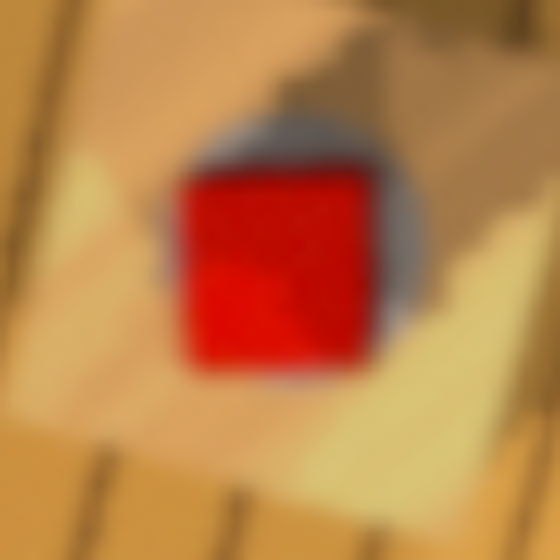

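Emit:
play_rows(moves=[0.03, -0.007, 0.01, 0, -0.5, 0.055, -0.013, 0.03, 0, -0.5, 0.0605, -0.0137, 0.06, 0, -0.5, 0.0605, -0.0137, 0.09, 0, -0.5, 0.0605, -0.0137, 0.11, 0, -0.5, 0.0605, -0.0137, 0.125, 0, -0.5, 0.0605, -0.0137, 0.135, 0, -0.5, 0.0605, -0.0137, 0.14, 0, -0.5, 0.0605, -0.0137, 0.144, 0, -0.5, 0.0605, -0.0137, 0.144, 0, -0.5])

```text
time_s: 7.8
position: [596.7, 192.5, 251.6]
tool_rot: [-0.0, 0.998, 0.068, 0.0]
ft_force: [0.1, 0.5, -0.7]
grip_width: 0.747
```

Run:
```python
from h import *
st()
a=snapshot('wrist');save(cv2.resize(a,(800,600)),'w4')
```

```text
t 7.8 pos [596.7 192.5 251.6] yaw tool x 7.77 zax [ 0.  0. -1.] F [ 0.1  0.5 -0.7] w 0.747 tip [596.8 192.5  84.3]
```

View pics/w4.png

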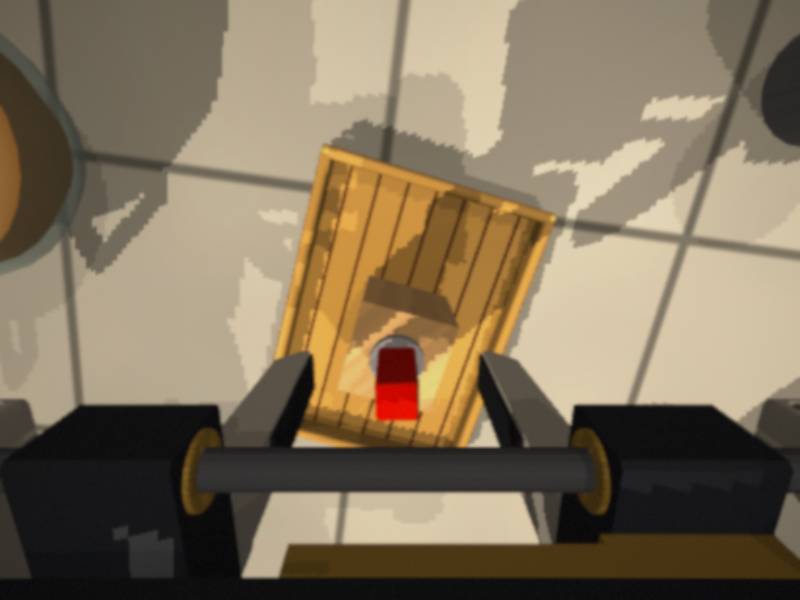

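The grip (397,385)/800 is centred between the jaws and square to them. Closing.

Emit:
play_rows(moves=[0, 0, 0, 0, 0.5, 0, 0, 0, 0, 0.5, 0, 0, 0, 0, 0.5, 0, 0, 0, 0, 0.8, 0, 0, 0, 0, 1, 0, 0, 0, 0, 1, 0, 0, 0, 0, 1, 0, 0, 0, 0, 1, 0, 0, 0, 0, 1, 0, 0, 0, 0, 1])

```text
time_s: 8.68
position: [596.7, 192.7, 251.6]
tool_rot: [0.0, 0.998, 0.068, -0.0]
ft_force: [0.1, -0.1, -0.6]
grip_width: 0.168
```

Run:
```python
from h import *
st()
```

```text
t 8.68 pos [596.7 192.7 251.6] yaw tool x 7.78 zax [ 0. -0. -1.] F [ 0.1 -0.1 -0.6] w 0.168 tip [596.7 192.7  84.3]
```

Emit:
play_rows(moves=[0, 0, -0.01, 0, 1, 0, 0, -0.03, 0, 1, 0, 0, -0.06, 0, 1, 0, 0, -0.095, 0, 1, 0, 0, -0.125, 0, 1, 0, 0.01, -0.145, 0, 1, -0.01, 0.04, -0.148, 0, 1, -0.02, 0.08, -0.148, 0, 1, -0.03, 0.12, -0.148, 0, 1, -0.04, 0.16, -0.148, 0, 1])

```text
time_s: 9.52
position: [578.0, 27.3, 400.5]
tool_rot: [0.0, 0.998, 0.068, 0.0]
ft_force: [0.7, -1.2, -0.9]
grip_width: 0.173
```

Emit:
play_rows(moves=[-0.01, 0.04, 0, 0, 1, -0.02, 0.08, 0, 0, 1, -0.03, 0.12, 0, 0, 1, -0.04, 0.16, 0, 0, 1, -0.05, 0.195, 0, 0, 1, -0.055, 0.22, 0, 0, 1, -0.0573, 0.235, 0, 0, 1, -0.0573, 0.2394, 0, 0, 1, -0.0573, 0.2394, 0, 0, 1, -0.0573, 0.2394, 0, 0, 1])

```text
time_s: 10.35
position: [554.6, -215.1, 399.7]
tool_rot: [-0.0, 0.998, 0.068, -0.0]
ft_force: [-0.3, 0.3, -0.7]
grip_width: 0.169
```

Run:
```python
from h import *
st()
a=snapshot('wrist');save(cv2.resize(a,(800,600)),'w5')
print(proj('wrist',np.array([553.1,-209.6,118]))/.64,proj('wrist',np.array([554.4,-216.2,118]))/.64)
```

```text
t 10.35 pos [ 554.6 -215.1  399.7] yaw tool x 7.82 zax [-0.  0. -1.] F [-0.3  0.3 -0.7] w 0.169 tip [ 554.6 -215.   232.4]
[[388.02416473 302.88766004]] [[398.46452085 302.30709371]]
```

View pics/w5.png

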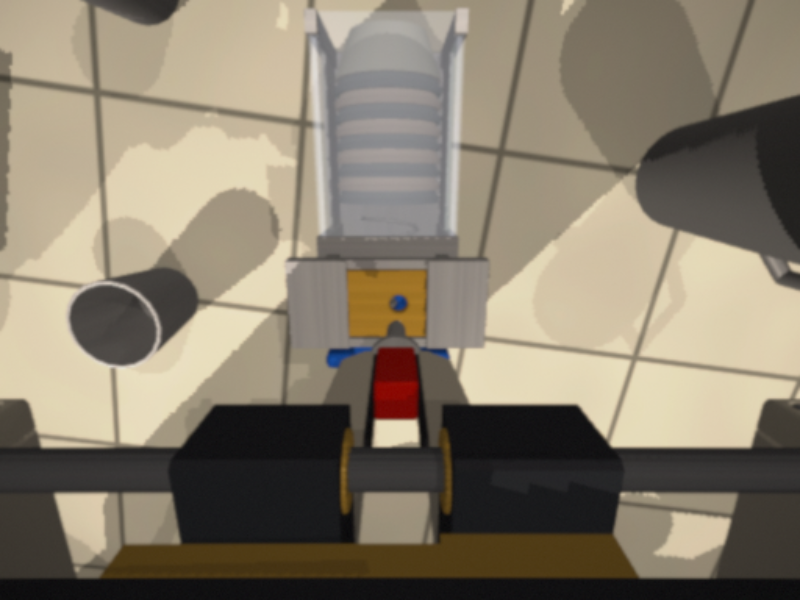

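Keeper hole at (399,303) agrees with the prediction (398,302); pin upright in the jaws at column 397. Descending to nose height ~122, then into the keeper's hole.

Emit:
play_rows(moves=[0, 0, 0.012, 0, 1, 0, 0, 0.024, 0, 1, 0, 0, 0.032, 0, 1, 0, 0, 0.037, 0, 1, 0, 0, 0.039, 0, 1, 0, 0, 0.039, 0, 1, 0, 0, 0.039, 0, 1])

```text
time_s: 10.98
position: [554.4, -216.2, 360.7]
tool_rot: [0.0, 0.998, 0.068, 0.0]
ft_force: [-0.2, -1.2, -0.2]
grip_width: 0.172
```

Emit:
play_rows(moves=[0, 0, 0.001, 0, 1, 0, 0, 0.002, 0, 1, 0, 0, 0.003, 0, 1, 0, 0, 0.004, 0, 1, 0, 0, 0.004, 0, 1])

```text
time_s: 11.4
position: [554.3, -216.2, 356.4]
tool_rot: [-0.0, 0.998, 0.068, -0.0]
ft_force: [0.8, 1.0, -1.1]
grip_width: 0.17
```

Run:
```python
from h import *
st()
```

```text
t 11.4 pos [ 554.3 -216.2  356.4] yaw tool x 7.78 zax [-0.  0. -1.] F [ 0.8  1.  -1.1] w 0.17 tip [ 554.3 -216.2  189.1]
```

Emit:
play_rows(moves=[0, 0, 0.001, 0, 1, 0, 0, 0.002, 0, 1, 0, 0, 0.003, 0, 1, 0, 0, 0.004, 0, 1, 0, 0, 0.005, 0, 1, 0, 0, 0.005, 0, 1])

```text
time_s: 11.9
position: [554.3, -216.2, 351.3]
tool_rot: [-0.0, 0.998, 0.068, -0.0]
ft_force: [0.5, -0.2, 0.2]
grip_width: 0.172
```

Run:
```python
from h import *
st()
```

```text
t 11.9 pos [ 554.3 -216.2  351.3] yaw tool x 7.78 zax [-0.  0. -1.] F [ 0.5 -0.2  0.2] w 0.172 tip [ 554.2 -216.2  184. ]
```

Emit:
play_rows(moves=[0, -0.001, 0, 0, 1, 0, -0.002, 0, 0, 1, 0, -0.003, 0, 0, 1, 0, -0.004, 0, 0, 1, 0, -0.005, 0, 0, 1, 0, -0.006, 0, 0, 1, 0, -0.007, 0, 0, 1, 0, -0.0075, 0, 0, 1, 0, -0.0075, 0, 0, 1])

```text
time_s: 12.65
position: [553.3, -208.7, 351.6]
tool_rot: [-0.0, 0.998, 0.068, -0.0]
ft_force: [-0.3, -2.7, -1.4]
grip_width: 0.167
```

Run:
```python
from h import *
st()
```

```text
t 12.65 pos [ 553.3 -208.7  351.6] yaw tool x 7.79 zax [-0.  0. -1.] F [-0.3 -2.7 -1.4] w 0.167 tip [ 553.3 -208.7  184.3]
```

Emit:
play_rows(moves=[-0.0005, 0.0008, 0, 0, 1, -0.0005, 0.0008, 0.001, 0, 1, -0.0005, 0.0008, 0.002, 0, 1, -0.0005, 0.0008, 0.003, 0, 1, -0.0005, 0.0008, 0.004, 0, 1, -0.0005, 0.0008, 0.004, 0, 1])

```text
time_s: 13.15
position: [552.9, -209.6, 347.3]
tool_rot: [-0.0, 0.998, 0.068, -0.0]
ft_force: [1.2, -0.8, -1.8]
grip_width: 0.17
```

Run:
```python
from h import *
st()
```

```text
t 13.15 pos [ 552.9 -209.6  347.3] yaw tool x 7.78 zax [-0.  0. -1.] F [ 1.2 -0.8 -1.8] w 0.17 tip [ 552.9 -209.6  180. ]
```

Nose at z≈107, inside the tongue's hole with no resistance. Continuing slowly; the cone should now draw the loader.

Emit:
play_rows(moves=[0, 0, 0.001, 0, 1, 0, 0, 0.002, 0, 1, 0, 0, 0.003, 0, 1, 0, 0, 0.004, 0, 1, 0, 0, 0.004, 0, 1])

```text
time_s: 13.57
position: [552.9, -209.7, 343.4]
tool_rot: [-0.0, 0.998, 0.068, -0.0]
ft_force: [-0.2, -0.6, -0.6]
grip_width: 0.172
```

Run:
```python
from h import *
st()
```

```text
t 13.57 pos [ 552.9 -209.7  343.4] yaw tool x 7.78 zax [-0.  0. -1.] F [-0.2 -0.6 -0.6] w 0.172 tip [ 552.8 -209.7  176.1]
```

Emit:
play_rows(moves=[0, 0, 0.001, 0, 1, 0, 0, 0.002, 0, 1, 0, 0, 0.003, 0, 1, 0, 0, 0.003, 0, 1])

```text
time_s: 13.9
position: [552.8, -209.8, 340.5]
tool_rot: [0.0, 0.998, 0.068, -0.0]
ft_force: [-3.7, -1.5, 2.2]
grip_width: 0.173
```

Emit:
play_rows(moves=[0.0003, 0, 0.001, 0, 1, 0.0003, 0, 0.002, 0, 1, 0.0003, 0, 0.003, 0, 1, 0.0003, 0, 0.003, 0, 1])

```text
time_s: 14.23
position: [553.0, -209.7, 337.4]
tool_rot: [-0.0, 0.998, 0.068, -0.0]
ft_force: [-4.7, -1.9, 3.7]
grip_width: 0.171
```

Emit:
play_rows(moves=[0.0002, 0, 0.001, 0, 1, 0.0002, 0, 0.002, 0, 1, 0.0002, 0, 0.003, 0, 1, 0.0002, 0, 0.004, 0, 1, 0.0002, 0, 0.004, 0, 1])

```text
time_s: 14.65
position: [553.2, -209.6, 333.3]
tool_rot: [-0.0, 0.998, 0.068, -0.001]
ft_force: [-4.4, -0.7, 3.1]
grip_width: 0.168
```

Emit:
play_rows(moves=[0, 0, 0.001, 0, 1, 0, 0, 0.002, 0, 1, 0, 0, 0.003, 0, 1, 0, 0, 0.004, 0, 1, 0, 0, 0.005, 0, 1, 0, 0, 0.006, 0, 1, 0, 0, 0.006, 0, 1])

```text
time_s: 15.23
position: [553.2, -209.6, 327.3]
tool_rot: [-0.0, 0.998, 0.068, -0.001]
ft_force: [-4.3, -1.6, 2.9]
grip_width: 0.168
```

Emit:
play_rows(moves=[0, 0, 0.0015, 0, 1, 0, 0, 0.003, 0, 1, 0, 0, 0.0045, 0, 1, 0, 0, 0.006, 0, 1, 0, 0, 0.0075, 0, 1, 0, 0, 0.009, 0, 1, 0, 0, 0.01, 0, 1, 0, 0, 0.011, 0, 1, 0, 0, 0.011, 0, 1])

```text
time_s: 15.98
position: [553.1, -209.6, 316.3]
tool_rot: [-0.0, 0.998, 0.068, -0.001]
ft_force: [-4.8, -2.2, 2.8]
grip_width: 0.168
```

Emit:
play_rows(moves=[0, 0, 0.001, 0, 1, 0, 0, 0.002, 0, 1, 0, 0, 0.0025, 0, 1, 0, 0, 0.003, 0, 1, 0, 0, 0.003, 0, 1])

```text
time_s: 16.4
position: [553.2, -209.6, 313.5]
tool_rot: [-0.0, 0.998, 0.068, -0.001]
ft_force: [-5.7, -1.5, 5.4]
grip_width: 0.17
```

Emit:
play_rows(moves=[0, 0, 0.0005, 0, 1, 0, 0, 0.001, 0, 1, 0, 0, 0.001, 0, 1])

```text
time_s: 16.65
position: [553.2, -209.6, 313.4]
tool_rot: [-0.0, 0.998, 0.068, -0.0]
ft_force: [-9.7, 0.2, 14.2]
grip_width: 0.167
```

Emit:
play_rows(moves=[-0.0005, 0, 0, 0, 1, -0.0005, 0, 0, 0, 0.4, -0.0005, 0, 0, 0, 0.2, -0.0005, 0, 0, 0, 0, -0.0005, 0, 0, 0, 0, -0.0005, 0, 0, 0, 0, -0.0005, 0, 0, 0, 0])

```text
time_s: 17.23
position: [553.0, -209.6, 312.4]
tool_rot: [-0.0, 0.998, 0.068, -0.0]
ft_force: [-0.7, 0.2, 0.2]
grip_width: 0.492
```

Emit:
play_rows(moves=[0, 0, -0.01, 0, 0, 0, 0, -0.03, 0, 0, 0, 0, -0.06, 0, 0, -0.02, 0, -0.09, 0, 0, -0.05, 0, -0.09, 0, 0, -0.07, 0, -0.09, 0, 0, -0.08, 0, -0.09, 0, 0, -0.08, 0, -0.09, 0, 0, -0.08, 0, -0.09, 0, 0])

```text
time_s: 17.98
position: [474.0, -220.6, 403.0]
tool_rot: [0.0, 0.998, 0.068, 0.0]
ft_force: [0.7, -0.6, -0.8]
grip_width: 0.499
```

Run:
```python
from h import *
st()
a=snapshot('wrist');b=cv2.resize(a,(800,600),interpolation=cv2.INTER_CUBIC);save(b,'w6')
for n,z in [('pin_collar',118),('pin_seat',118)]:
    for x in mark_of('wrist',n)[:1]: 
        p=np.array(x['position'])*W; print(n,round(x['p'],2),np.round(atz('wrist',p,z),1))
# predicted grip-top corners (z=156) and collar-top outline(z=122)
e=np.array([.9906,.137]);n=np.array([-.137,.9906]);o=np.array([553.1,-209.6])
for z in(122,156):print(z,np.round(proj('wrist',[list(o+a*e*8+b*n*8)+[z] for a,b in[(1,1),(1,-1),(-1,-1),(-1,1)]])/.64))
```

```text
t 17.98 pos [ 474.  -220.6  403. ] yaw tool x 7.74 zax [ 0.001 -0.    -1.   ] F [ 0.7 -0.6 -0.8] w 0.499 tip [ 474.2 -220.7  235.7]
pin_collar 0.57 [ 552.6 -211.8  118. ]
pin_seat 0.77 [ 553.6 -211.1  118. ]
122 [[382. 158.]
 [410. 158.]
 [410. 187.]
 [383. 187.]]
156 [[380. 156.]
 [412. 156.]
 [412. 189.]
 [381. 189.]]
```

View pics/w6.png

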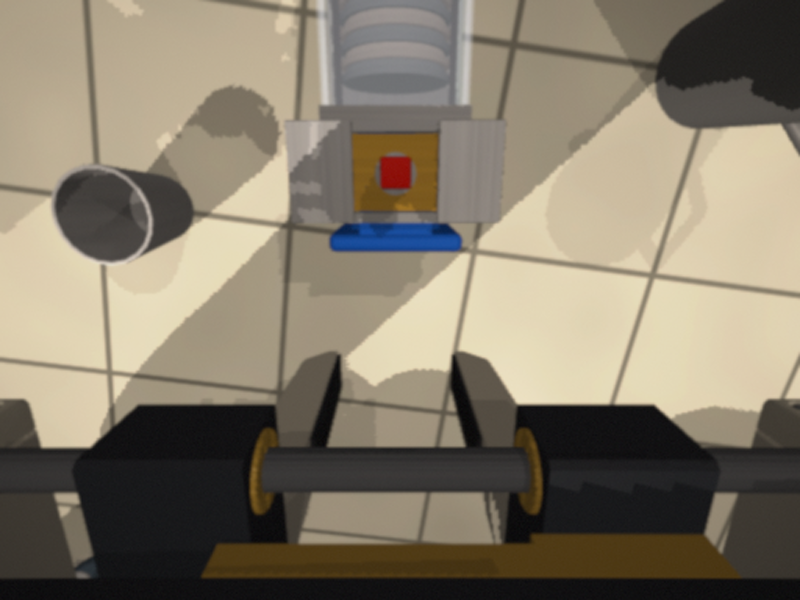

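The red grip's top spans (380–412, 156–189), just where a seated upright pin should project. To confirm the collar is flush, I'll feel the grip's top gently with closed fingers (contact expected at TCP z ≈ 342).

Emit:
play_rows(moves=[0.03, 0, 0, 0, 1, 0.06, 0, 0, 0, 1, 0.08, 0, 0, 0, 1, 0.08, 0, 0, 0, 1, 0.08, 0, 0.02, 0, 1, 0.08, 0, 0.04, 0, 1, 0.08, 0, 0.05, 0, 1, 0.08, 0, 0.055, 0, 1, 0.08, 0, 0.057, 0, 1, 0.08, 0, 0.057, 0, 1])

```text
time_s: 18.97
position: [553.0, -209.7, 345.8]
tool_rot: [0.0, 0.998, 0.068, 0.0]
ft_force: [0.9, -0.9, 0.6]
grip_width: 0.004
```

Emit:
play_rows(moves=[0, 0, 0.0007, 0, 1, 0, 0, 0.0014, 0, 1, 0, 0, 0.002, 0, 1, 0, 0, 0.002, 0, 1])

```text
time_s: 19.3
position: [552.9, -209.7, 343.9]
tool_rot: [0.0, 0.998, 0.068, 0.0]
ft_force: [-0.1, -0.6, -0.6]
grip_width: 0.008
```

Emit:
play_rows(moves=[0, 0, 0.0007, 0, 1, 0, 0, 0.0014, 0, 1, 0, 0, 0.002, 0, 1, 0, 0, 0.002, 0, 1])

```text
time_s: 19.63
position: [553.0, -209.7, 342.4]
tool_rot: [0.0, 0.998, 0.068, 0.0]
ft_force: [-1.5, -0.4, 7.5]
grip_width: 0.005
```

```bash
python3 -c "
from h import *
st()"
```

```text
t 19.63 pos [ 553.  -209.7  342.4] yaw tool x 7.78 zax [ 0.001 -0.001 -1.   ] F [-1.5 -0.4  7.5] w 0.005 tip [ 553.1 -209.8  175.1]
```

Solid contact at z 342.4 (expected 342), so the collar is flush. Withdrawing and handing in.

Emit:
play_rows(moves=[0, 0, -0.005, 0, 1, 0, 0, -0.02, 0, 1, 0, 0, -0.05, 0, 1, -0.03, 0, -0.08, 0, 1, -0.06, 0, -0.08, 0, 1, -0.08, 0, -0.08, 0, 1, -0.08, 0, -0.08, 0, 1, -0.08, 0, -0.08, 0, 1, -0.08, 0, -0.08, 0, 1])

```text
time_s: 20.38
position: [474.1, -220.5, 421.8]
tool_rot: [0.0, 0.998, 0.068, 0.0]
ft_force: [-0.6, 0.4, -0.5]
grip_width: 0.005
```

Run:
```python
from h import *
st()
a=snapshot('wrist');b=cv2.resize(a,(800,600)).astype(int)
m=(b[:,:,0]>120)&(b[:,:,1]<60)&(b[:,:,2]<60);ys,xs=np.nonzero(m);c=(xs.mean(),ys.mean());print(xs.min(),xs.max(),ys.min(),ys.max(),atz('wrist',np.array(c)*.64,156))
sign_off()
```

```text
t 20.38 pos [ 474.1 -220.5  421.8] yaw tool x 7.77 zax [ 0.001 -0.    -1.   ] F [-0.6  0.4 -0.5] w 0.005 tip [ 474.2 -220.5  254.5]
383 409 158 185 [ 553.35944267 -209.64256398  156.        ]
the job is handed in; nothing more can be done
```

The locking pin is seated through the keeper, tongue and roof, released, and the job is handed in at about 20 s. One slip: the loader push at its inner stop went past the advised 20 N.

- **Loader:** I pushed it in to its inner stop. My last small step read about 33 N in x (just over 40 N in total) before I backed off. It stayed under the 120 N wrist limit, but that total is close to the 40 N contact limit.
- **Pin:** I took it from the tray and lowered its nose into the keeper's hole, 6.8 mm to one side. I drew the keeper into line with about 3 N and pushed the pin down. The force was about 3–5 N on the way and 14 N where it stopped.
- **Last checks:** A gentle 7.5 N touch on the top of the grip met solid contact at TCP z 342.4, where a flush collar should give 342. The final picture puts the grip's centre at (553.4, -209.6), within 0.3 mm of the hole's axis (553.1, -209.6), with the arm clear of everything.
- **Bystanders:** I did not go near the teapot, pitcher or cups, but I did not measure their positions again afterwards.
- **Disagreement:** The trained network placed the collar and seat about 2 mm off my fit in y. I relied on the fit and the feel.

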